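Put the tattoo pen away in the steriliser box

TASK

Put the red tattoo pen away: lay it flat in the large empty compartment of the open steriliser box, then take the lid by its bar handle and lower it gently until it is fully shut, without letting it drop. Then swing the latch arm over the lid until it rests in its catch. Do not disturb the other things.

Things in the scene. Friction and masses are not known exactly. Their poses are not given: they have to be found in the camera images.
- case: White box fixed to the table, 180 x 220 x 65 mm (x, y, z), walls 5 mm, inner floor at z = 18 mm. Origin: centre of its underside; z up. Lid hinged along its +x side, handle and latch on its -x side. A thin wall (x = 33 to 37, top z = 48 mm) divides it: large empty compartment x = -85 to 33, y = -105 to 105 mm; narrow one on the hinge side, with a black spare pen.
- lid (a joint): Angle of the box's orange lid (180 x 220 x 10 mm) on its hinge, rad: 0 fully shut, flat on the rim; 1.57 upright; end stop 1.85. Starts open. The hinge has friction and holds the lid only above about 1.1; below that the lid falls shut if let go.
- lid_hinge (a point): Point on the lid's hinge line, at its middle: box frame (90, 0, 65) mm. The hinge line runs along the box's y.
- lid_bar (a point): Middle of the lid's handle: round steel bar 12 mm thick, 94 mm long, parallel to the hinge, 40 mm out from the lid's free edge on two side arms 84 mm apart. In the lid's frame at (-220, 0, 5) mm from lid_hinge; with the lid shut, 70 mm above the table. Can be pinched from above at every lid angle, a finger on each side; it turns in the pinch.
- latch (a joint): Angle of the steel latch arm, which swings level about an upright pivot on the box, rad: 0 closed, the arm pointing along the box's +x over the lid and resting in the dark catch on the lid; it grows as the arm swings towards the box's -y, 1.57 pointing along -y; end stop 2.3. Starts open; light friction, stays where it is left.
- latch_pivot (a point): Point on the latch arm's upright pivot axis, at the arm's underside: box frame (-105, -75, 80) mm.
- latch_knob (a point): Top centre of the latch arm's upright red knob, 16 mm thick and 38 mm tall, 55 mm from the pivot. Knob top 124 mm, arm top 86 mm, shut lid's top 75 mm above the table.
- pen: Red tattoo pen with a black grip and grey tip, lying on the wooden board, 125 mm long along its x (tip to +x), 28 x 28 mm square body, 160 g. Origin: underside, middle of its length; z up. Square body from x = -62 to 12 mm.
- pen_center (a point): Centre of the red pen, 14 mm above its underside.
- board: Fixed wooden board, 300 x 340 x 5 mm, under the red pen; origin: centre of its underside. A flat yellow practice skin lies on it.
- spare: Bystander: black spare pen lying in the box's narrow compartment, 125 x 26 x 26 mm.
- ink0: Bystander: blue ink bottle, 34 mm across, 85 mm tall; origin under its centre.
- ink1: Bystander: green ink bottle, 34 mm across, 85 mm tall; origin under its centre.
- ink2: Bystander: yellow ink bottle, 34 mm across, 85 mm tall; origin under its centre.
- cup: Bystander: steel rinse cup, 68 mm across, 60 mm tall; origin under its centre.
- phone: Bystander: grey phone lying flat, 150 x 72 x 9 mm; origin under its centre.
- spray: Bystander: green bottle, 64 mm across, 190 mm tall; origin under its centre.
Things that resemble listed ones, but are neither listed nor needed, are in the scene too. Several things have the shape of the pen; the one meant has the colours described above.

How it is judged:
By the outcome, as a careful person would: the job done as asked, in the order asked, and still so for the second after the job is handed in, with the robot touching nothing.
It also fails if it takes over 72 s, if anything falls off the work surface, if the arm or the gripper's body presses on something with over 40 N, if the wrist force passes 120 N, or if a joint passes its speed limit or range.

ROBOT

A 6-joint arm with a two-finger parallel gripper is mounted at the origin on the work surface. World frame = base frame: x ahead of the robot, y to its left, z up, the work surface at z = 0. Lengths are in m, angles in rad, forces in N, time in s.
With the tool pointing down it reaches from about 0.35 to 0.775 m from the base axis. Payload 5.5 kg.
Tool frame: the origin (TCP) lies between the finger pads; the fingertips stand 19 mm ahead of it and the grasp point (between the pads) is the TCP; z points along the fingers, y is the line along which they close (so a half turn about z gives the same grasp; the last joint's range is limited). The gripper opens to 85 mm and grips with 20 to 120 N. Pads are 22 mm wide; open, the fingers measure 114 mm over their backs; the gripper's body (76 mm by 85 mm) begins 54 mm behind the grasp point. The pads swing forward as they close: fully open they stand 13 mm farther back than shut.
Start: joints at [1.005, 0.313, 0.046, 1.304, 0, 1.431], TCP at [0.238, 0.524, 0.25] pointing down, gripper open.
Joint ranges: [-2.76, 2.76], [-0.86, 1.69], [-1.03, 1.26], [-2.2, 2.34], [-1.47, 1.5], [-3.14, 3.14]. Speed limits (rad/s): [2.57, 2.57, 3.14, 3.14, 3.14, 3.14].

INTERFACE

Orientations are given as a unit quaternion [w, x, y, z].
In Python, from workcell import env gives the robot as it stands.
- The arm moves only by the shell command python3 -m pendant 'ROWS' [FORCE]. ROWS is JSON, a list of rows, each an object with "travel": the shift along the tool's x, y, z scaled (see below), a list of three; "rot": the turn, a rotation vector about the tool's x, y, z scaled (see below), a list of three; "fingers": the opening, from -1 (shut) to 1 (fully open). In form: [{"travel": [dx, dy, dz], "rot": [wx, wy, wz], "fingers": fingers}, ...]. A call has 1 to 10 rows; each row is the pose to reach, as a shift and turn from the pose commanded when the call began, along the tool's axes at that moment; what a row does not reach only later rows make up. The controller multiplies each number of a shift by 0.12 m and each number of a turn by 60 degrees. A row lasts 1/10 s, in which the tool goes at most 50 mm and 8.59 degrees, less where a joint would pass 70% of its speed; a pose out of reach is approached as far as the arm can. A call with a number of a shift or a turn outside -1 to 1 is refused whole. A call with a gripper value outside its range is refused whole. The fingers move at their own pace and stop on an object; FORCE is the grip in N (left out, the last holds). Time passes only in rows, so rows that repeat a pose let the fingers close. It gives the time, the measured TCP pose, the force, the opening and the grip force at its end, in the units of the state.
- env.get_state(): the state, without advancing time (a new reading comes with each control period).
- env.read_camera(name): name is "side" or "top" or "wrist"; returns (picture, depth): 480x640x3 uint8, blue, green, red; 480x640 float32, m along the optical axis (not along the pixel's ray), 0 where there is no reading.
- env.camera_model(name): a dict with "fovy" (degrees; the focal length in pixels is half the picture's height over the tangent of half this angle, whatever the lens; pixels are square), "cx", "cy" (the principal point, pixels), "rvec" (rotation vector, rad) and "tvec" (3), from world to camera coordinates, as OpenCV has them; the wrist camera has in their place "T_tool_cam" (4x4, takes a point from camera to tool coordinates, whose origin is the TCP and whose axes are the flange's). Camera axes: x right, y down, z forward; pixel columns grow to the right and rows downward; lengths in m; the calibration is good to about 2 mm. A picture is of the moment at which its call begins: read the wrist's pose just before it. camera_model takes no time and is no camera call.
- env.hand_in(): hands the job in; it is judged then, once.
Trained networks look in the newest picture that a camera, given by its name, has taken for a name from the list of things; names that differ only in an ending like _2 or _b are one class to them, and where a whole thing is asked for, a point or a joint stands for the part that bears it (a point fixed in the world has none). Each returns a list of dicts, best first, with "conf" (0 to 1); they miss things now and then, are a little off and sometimes report something else, mostly with a low value. They report only what shows in the picture. A call takes as long as a camera call. They do not tell look-alikes from the thing itself.
- env.outline_of(camera, target): "mask" (480x640 bool, what is visible of it) and "xy" ([column, row] in pixels, amid what is visible of it).
The state is a dict: "clock": time; "joint_pos": joint angles; "qvel": joint speeds; "tau": joint torques, N m; "tcp_pos": TCP position; "orientation": TCP orientation; "wrist_force": force on the tool from outside, world axes, zero at the start; "ft_torque": the same for the moment, N m; "finger_gap": finger opening in m; "grip_force": force on a finger pad.
Only numpy, scipy, OpenCV 4.12 (cv2) and the standard library are available. Lean on these libraries where they do the work, as an engineer would, in place of code of your own. Each camera call takes 0.05 s, during which the arm holds its last target. There are 200 camera calls.

## Working session

There is one attempt and no reset: what is moved stays moved. The work goes in short steps, Python scripts to look and compute and a shell command to move; the robot and the scene stay as the last step left them, time stands still between calls to the robot, and variables do not carry over. Pictures are saved under pics/ and viewed, at most 10 in all, crops included, and the job is handed in when it is done.

```bash
ls; mkdir -p pics; python3 - <<'E'
from workcell import env
import cv2,numpy as np
s=env.get_state();print({k:np.round(v,3).tolist() for k,v in s.items()})
ims=[]
for c in("top","side"):
    p,d=env.read_camera(c);cv2.imwrite(f"pics/{c}0.png",p);np.save(f"pics/{c}0.npy",d)
    print(c,env.camera_model(c))
print(env.camera_model("wrist"))
E
```

```text
pics
{'clock': 0.0, 'joint_pos': [1.005, 0.314, 0.045, 1.304, 0.0, 1.431], 'qvel': [-0.0, 0.003, 0.0, 0.001, -0.001, 0.001], 'tau': [-0.002, -48.064, 29.853, 0.02, -0.0, 0.0], 'tcp_pos': [0.237, 0.523, 0.249], 'orientation': [-0.0, 0.211, 0.977, -0.001], 'wrist_force': [0.288, -0.581, -0.579], 'ft_torque': [-0.018, -0.052, 0.032], 'grip_force': 0.0, 'finger_gap': 0.085}
top {'fovy': 55.88631351873074, 'cx': 327.8862542487001, 'cy': 230.07967010036813, 'rvec': array([ 2.15450242, -2.17597005,  0.07235743]), 'tvec': array([0.02646822, 0.54340697, 0.9624798 ])}
side {'fovy': 44.93443295753315, 'cx': 323.94265953522336, 'cy': 247.6409166384081, 'rvec': array([ 2.31806479, -0.25108816,  0.08699921]), 'tvec': array([-0.50625359,  0.15946183,  1.31828229])}
{'fovy': 66.59346497874816, 'cx': 319.66583279100826, 'cy': 244.6069953323013, 'T_tool_cam': array([[-5.32527244e-04, -9.48789871e-01, -3.15907419e-01,
         8.06061052e-02],
       [ 9.99999749e-01, -6.52651955e-04,  2.74455263e-04,
         5.82088222e-05],
       [-4.66577968e-04, -3.15907194e-01,  9.48789981e-01,
        -1.24077111e-01],
       [ 0.00000000e+00,  0.00000000e+00,  0.00000000e+00,
         1.00000000e+00]])}
```

View pics/top0.png

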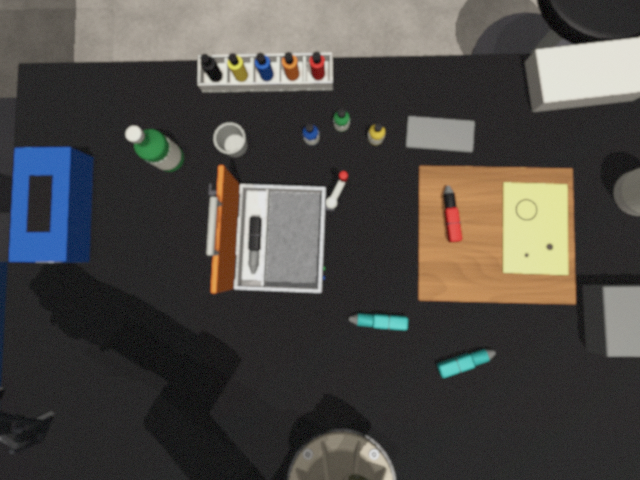

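View pics/side0.png

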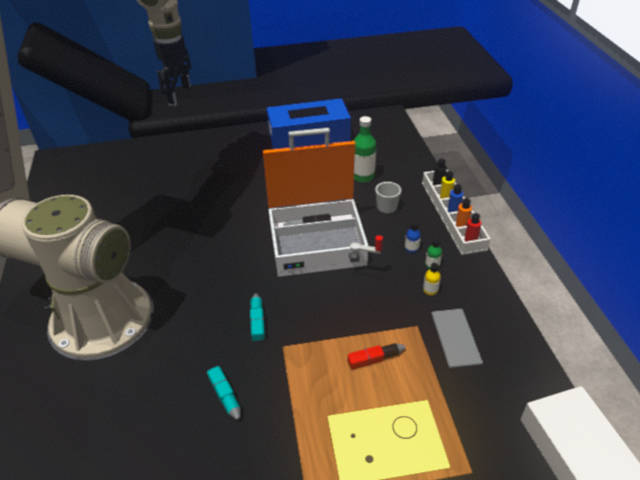

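Top view: the box is at (283,238), with its lid standing open on the left (222,230) and its bar at (212,220). The latch arm's pivot is at (331,204) and its knob at (343,175). Pen-shaped candidates are red/black at (453,214) on the board, teal at (380,322), teal at (467,363), and the black spare in the box at (254,245). Only (453,214) has a red body, black grip and grey tip and lies on the board. I'll confirm it in a crop while measuring.

```bash
cat > h.py <<'E'
from workcell import env
import cv2,numpy as np
from scipy.spatial.transform import Rotation as R
def cam(c):
    m=env.camera_model(c); f=240/np.tan(np.radians(m["fovy"]/2))
    if c=="wrist":
        s=env.get_state(); T=np.eye(4); q=s["orientation"]
        T[:3,:3]=R.from_quat(np.r_[q[1:],q[0]]).as_matrix(); T[:3,3]=s["tcp_pos"]
        X=T@m["T_tool_cam"]; return f,m["cx"],m["cy"],X[:3,:3],X[:3,3]
    r=cv2.Rodrigues(m["rvec"])[0]; return f,m["cx"],m["cy"],r.T,-r.T@m["tvec"]
def pts(C,d,mask):
    f,cx,cy,r,t=C; v,u=np.nonzero(mask&(d>0)); z=d[v,u]
    return np.c_[(u-cx)/f*z,(v-cy)/f*z,z]@r.T+t
def ray(C,p):
    f,cx,cy,r,t=C; return t,r@np.array([(p[0]-cx)/f,(p[1]-cy)/f,1])
def tri(*cps):   # least squares ray intersection
    A=[];b=[]
    for C,p in cps:
        t,d=ray(C,p); d=d/np.linalg.norm(d); M=np.eye(3)-np.outer(d,d); A.append(M);b.append(M@t)
    A=np.vstack(A);b=np.hstack(b); x,res,_,_=np.linalg.lstsq(A,b,rcond=None); return x,np.sqrt(res)
def onz(C,p,z):
    t,d=ray(C,p); return t+d*(z-t[2])/d[2]
def tool(): 
    s=env.get_state(); q=s["orientation"]; return np.array(s["tcp_pos"]),R.from_quat(np.r_[q[1:],q[0]])
E
python3 - <<'E'
from h import *
out={}
for c in("top","side"):
    p,d=env.read_camera(c);C=cam(c)
    for n in("pen","case","lid","latch_knob","lid_bar","latch","board"):
        for o in env.outline_of(c,n)[:3]:
            P=pts(C,d,o["mask"]); 
            print(c,n,round(o["conf"],2),np.round(o["xy"]),o["mask"].sum(), np.round(np.percentile(P,[3,50,97],axis=0),3).tolist() if len(P) else None)
            np.save(f"pics/m_{c}_{n}_{o['xy'][0]:.0f}.npy",o["mask"])
    if c=="top":
        a=cv2.resize(p[170:310,410:510],None,fx=4,fy=4,interpolation=2)
        b=cv2.resize(p[165:305,190:360],None,fx=2.35,fy=4*1,interpolation=2) if 0 else cv2.resize(p[160:310,185:360],(400*175//150,400))
        a=cv2.resize(p[170:255,410:495],(400,400)); b=b[:, :400] if 0 else b[:, -400:]
        cv2.imwrite("pics/crop.png",np.hstack([a,b]))
E
```

```text
top pen 0.76 [465. 362.] 852 [[0.235, -0.322, 0.0], [0.26, -0.263, 0.025], [0.282, -0.213, 0.03]]
top pen 0.75 [382. 320.] 702 [[0.332, -0.141, 0.015], [0.347, -0.09, 0.026], [0.359, -0.031, 0.03]]
top pen 0.62 [450. 217.] 740 [[0.518, -0.262, 0.016], [0.568, -0.245, 0.031], [0.628, -0.233, 0.035]]
top case 0.78 [266. 232.] 11895 [[0.423, 0.03, 0.015], [0.531, 0.149, 0.021], [0.632, 0.213, 0.287]]
top case 0.6 [377. 134.] 335 [[0.737, -0.103, -0.001], [0.747, -0.083, 0.052], [0.787, -0.069, 0.086]]
top lid 0.94 [225. 230.] 3110 [[0.428, 0.198, 0.079], [0.529, 0.206, 0.215], [0.629, 0.215, 0.29]]
top latch_knob 0.53 [336. 192.] 262 [[0.587, -0.016, 0.082], [0.617, 0.002, 0.086], [0.646, 0.021, 0.124]]
top lid_bar 0.93 [222. 227.] 3118 [[0.428, 0.198, 0.076], [0.53, 0.206, 0.212], [0.63, 0.216, 0.29]]
top lid_bar 0.38 [269. 233.] 12309 [[0.421, 0.028, 0.012], [0.532, 0.149, 0.02], [0.633, 0.214, 0.287]]
top latch 0.65 [223. 225.] 3180 [[0.427, 0.198, 0.075], [0.529, 0.206, 0.213], [0.63, 0.216, 0.29]]
top latch 0.58 [336. 193.] 258 [[0.587, -0.016, 0.082], [0.617, 0.002, 0.086], [0.648
[... 670 characters left out ...]
6, 0.199, 0.076], [0.528, 0.208, 0.172], [0.63, 0.218, 0.285]]
side latch_knob 0.59 [374. 246.] 226 [[0.588, -0.019, 0.082], [0.635, -0.008, 0.089], [0.649, 0.022, 0.126]]
side latch_knob 0.18 [355. 388.] 13893 [[0.389, -0.507, 0.002], [0.517, -0.315, 0.006], [0.676, -0.186, 0.009]]
side lid_bar 0.56 [307. 171.] 5352 [[0.426, 0.199, 0.075], [0.528, 0.208, 0.172], [0.63, 0.218, 0.286]]
side latch 0.78 [373. 246.] 196 [[0.59, -0.019, 0.082], [0.633, -0.008, 0.089], [0.647, 0.018, 0.125]]
side board 0.66 [354. 391.] 14232 [[0.389, -0.508, 0.002], [0.518, -0.315, 0.006], [0.676, -0.185, 0.01]]
side board 0.22 [312. 205.] 11344 [[0.423, 0.022, 0.014], [0.528, 0.203, 0.069], [0.631, 0.217, 0.248]]
```

View pics/crop.png

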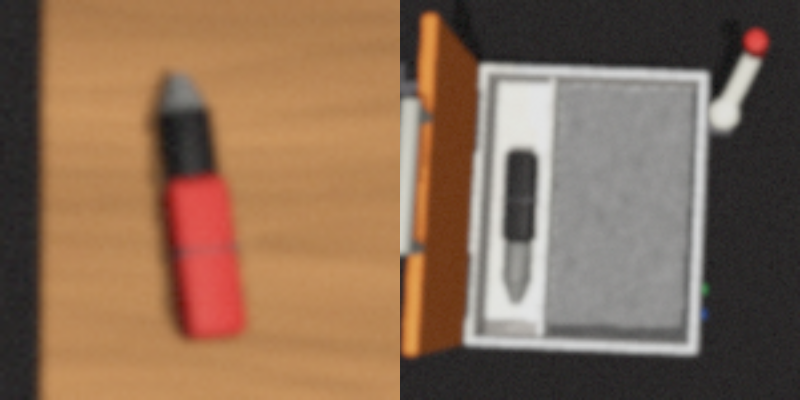

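The crop confirms it: red body, black grip, grey tip at top (453,214). The latch's round pivot and red knob are clear at (331,204) and (343,175). Next I fit the pen, case, bar and knob from both views.

```bash
cat > fit.py <<'E'
from h import *
V={c:(env.read_camera(c),cam(c)) for c in("top","side")}
ij=np.mgrid[:480,:640]
for c,((p,d),C) in V.items():
    hsv=cv2.cvtColor(p,cv2.COLOR_BGR2HSV); P=pts(C,d,d>0); ok=(d>0); H=hsv[ok]; uv=ij[:,ok].T[:,::-1]
    red=((H[:,0]<6)|(H[:,0]>174))&(H[:,1]>150)&(H[:,2]>70)
    # pen red body
    m=red&(abs(P[:,0]-.56)<.1)&(abs(P[:,1]+.25)<.06)&(P[:,2]>.02)&(P[:,2]<.05)
    t=m&(P[:,2]>.029)
    r=cv2.minAreaRect((P[t][:,:2]*1000).astype(np.float32))
    print(c,"pen red n",t.sum(),"z",np.round(np.median(P[t][:,2]),4),r,"px",uv[m].mean(0))
    w=cv2.fitLine((P[t][:,:2]).astype(np.float32),cv2.DIST_HUBER,0,.01,.01).ravel();print(" line dir",np.degrees(np.arctan2(w[1],w[0])))
    pen=(abs(P[:,0]-.57)<.09)&(abs(P[:,1]+.25)<.04)&(P[:,2]>.0135)&(P[:,2]<.05)
    r=cv2.minAreaRect((P[pen][:,:2]*1000).astype(np.float32));print(" whole pen",r)
    # rim
    m=(P[:,2]>.060)&(P[:,2]<.070)&(P[:,0]>.40)&(P[:,0]<.65)&(P[:,1]>.01)&(P[:,1]<.23)
    r=cv2.minAreaRect((P[m][:,:2]*1000).astype(np.float32));print(" rim n",m.sum(),r,np.median(P[m][:,2]))
    # knob
    m=red&(abs(P[:,0]-.64)<.05)&(abs(P[:,1])<.05)&(P[:,2]>.09)
    k=m&(P[:,2]>.118);print(" knob",m.sum(),k.sum(),np.round(P[k].mean(0),4),"px",uv[k].mean(0))
    m=(P[:,2]>.1)&(P[:,2]<.40)&(P[:,1]>.12)&(P[:,1]<.3)&(P[:,0]>.40)&(P[:,0]<.65)
    b=m&(H[:,1]<90)&(P[:,2]>.285);print(" bar",b.sum(),np.round(np.percentile(P[b],[2,50,98],axis=0),4).tolist(),"px",uv[b].mean(0))
    o=m&(H[:,0]<20)&(H[:,1]>150);A=P[o&(P[:,2]<.28)];a=np.polyfit(A[:,2],A[:,1],1);print(" lid slope dy/dz",a)
E
python3 fit.py
```

```text
top pen red n 384 z 0.0321 ((553.8231811523438, -249.19761657714844), (75.37020874023438, 27.21259307861328), 5.9064555168151855) px [452.79642058 224.17897092]
 line dir 5.5164633
 whole pen ((576.572021484375, -247.33245849609375), (123.60468292236328, 28.90921401977539), 5.956831455230713)
 rim n 997 ((525.2080688476562, 122.57660675048828), (180.4835968017578, 220.50643920898438), 87.25228881835938) 0.0642887763216825
 knob 58 52 [ 0.6432 -0.011   0.1229] px [342.5 175.5]
 bar 413 [[0.4837, 0.1968, 0.2859], [0.5286, 0.2026, 0.289], [0.5739, 0.2094, 0.292]] px [211.05811138 226.25423729]
 lid slope dy/dz [-0.03693302  0.21264003]
side pen red n 375 z 0.0334 ((552.7147827148438, -250.6898193359375), (75.92756652832031, 26.875686645507812), 5.718600273132324) px [365.60659341 355.42857143]
 line dir 5.742527
 whole pen ((576.2687377929688, -248.40524291992188), (125.19581604003906, 30.93642807006836), 5.119865894317627)
 rim n 787 ((524.6227416992188, 117.40878295898438), (207.9597930908203, 221.05752563476562), 87.25354766845703) 0.06550599569113169
 knob 90 37 [ 0.642  -0.013   0.1244] px [378.05405405 238.45945946]
 bar 182 [[0.4825, 0.1957, 0.2852], [0.5263, 0.2018, 0.2901], [0.5722, 0.2096, 0.2942]] px [307.7967033  131.55494505]
 lid slope dy/dz [-0.0571791   0.21778345]
```

```bash
cat > go.py <<'E'
import sys; from h import *
# usage: go.py x y z yaw_of_tool_y_deg  -> shift/turn in pendant units
x,y,z,a=map(float,sys.argv[1:]); p,r=tool(); a=np.radians(a)
Y=np.array([np.cos(a),np.sin(a),0]);Z=np.array([0,0,-1.]);T=R.from_matrix(np.c_[np.cross(Y,Z),Y,Z])
print("t",env.get_state()["clock"],"at",p.round(4),"travel",(r.inv().apply(np.array([x,y,z])-p)/.12).round(3),"rot",(np.degrees((r.inv()*T).as_rotvec())/60).round(3))
E
python3 -m pendant '[{"travel":[-0.9,-0.81,-0.95],"rot":[0,0,-0.5],"fingers":0.4},{"travel":[-0.9,-0.81,-0.95],"rot":[0,0,-0.5],"fingers":0.4},{"travel":[-0.9,-0.81,-0.95],"rot":[0,0,-0.5],"fingers":0.4},{"travel":[-0.9,-0.81,-0.95],"rot":[0,0,-0.5],"fingers":0.4},{"travel":[-0.9,-0.81,-0.95],"rot":[0,0,-0.5],"fingers":0.4}]'; python3 go.py 0.575 -0.248 0.36 95.7
```

```text
clock: 1.5
tcp_pos: [0.2975, 0.3889, 0.3683]
orientation: [0.003, -0.048, 0.999, 0.002]
wrist_force: [0.2, 1.2, 0.9]
finger_gap: 0.0596
grip_force: 0.0
t 1.5 at [0.2975 0.3889 0.3683] travel [-1.795 -5.504  0.06 ] rot [ 0.003  0.005 -0.004]
```

```bash
for i in 1; do
python3 -m pendant '[{"travel":[-0.3,-0.92,0],"rot":[0,0,0],"fingers":0.4},{"travel":[-0.3,-0.92,0],"rot":[0,0,0],"fingers":0.4},{"travel":[-0.3,-0.92,0],"rot":[0,0,0],"fingers":0.4}]'
python3 -m pendant '[{"travel":[-0.3,-0.92,0],"rot":[0,0,0],"fingers":0.4},{"travel":[-0.3,-0.92,0],"rot":[0,0,0],"fingers":0.4},{"travel":[-0.3,-0.92,0],"rot":[0,0,0],"fingers":0.4}]'
python3 -m pendant '[{"travel":[-0.3,-0.92,0],"rot":[0,0,0],"fingers":0.4},{"travel":[-0.3,-0.92,0],"rot":[0,0,0],"fingers":0.4},{"travel":[-0.3,-0.92,0],"rot":[0,0,0],"fingers":0.4}]'
python3 -m pendant '[{"travel":[-0.3,-0.92,0],"rot":[0,0,0],"fingers":0.4},{"travel":[-0.3,-0.92,0],"rot":[0,0,0],"fingers":0.4},{"travel":[-0.3,-0.92,0],"rot":[0,0,0],"fingers":0.4}]'
python3 -m pendant '[{"travel":[-0.3,-0.92,0.5],"rot":[0,0,0],"fingers":0.4},{"travel":[-0.3,-0.92,0.5],"rot":[0,0,0],"fingers":0.4},{"travel":[-0.3,-0.92,0.5],"rot":[0,0,0],"fingers":0.4}]'
python3 -m pendant '[{"travel":[-0.3,-0.9,0.8],"rot":[0,0,0],"fingers":0.4},{"travel":[-0.3,-0.9,0.8],"rot":[0,0,0],"fingers":0.4},{"travel":[-0.3,-0.9,0.8],"rot":[0,0,0],"fingers":0.4},{"travel":[-0.3,-0.9,0.8],"rot":[0,0,0],"fingers":0.4}]'
done; python3 go.py 0.575 -0.248 0.16 95.7
```

```text
clock: 1.8
tcp_pos: [0.343, 0.2819, 0.3638]
orientation: [-0.0, -0.047, 0.999, -0.0]
wrist_force: [0.0, 1.5, 1.0]
finger_gap: 0.0593
grip_force: 0.0
clock: 2.1
tcp_pos: [0.39, 0.1752, 0.3636]
orientation: [-0.0, -0.047, 0.999, -0.0]
wrist_force: [-0.6, 1.6, 0.5]
finger_gap: 0.0597
grip_force: 0.0
clock: 2.4
tcp_pos: [0.437, 0.0686, 0.3633]
orientation: [-0.0, -0.047, 0.999, -0.0]
wrist_force: [-0.1, 1.2, -0.1]
finger_gap: 0.0595
grip_force: 0.0
clock: 2.7
tcp_pos: [0.4838, -0.038, 0.3629]
orientation: [-0.0, -0.047, 0.999, -0.0]
wrist_force: [-0.1, 0.9, -0.7]
finger_gap: 0.0597
grip_force: 0.0
clock: 3.0
tcp_pos: [0.5293, -0.1428, 0.3016]
orientation: [-0.001, -0.048, 0.999, 0.001]
wrist_force: [-0.6, 0.1, 0.6]
finger_gap: 0.0598
grip_force: 0.0
clock: 3.4
tcp_pos: [0.5742, -0.247, 0.201]
orientation: [-0.004, -0.047, 0.999, 0.002]
wrist_force: [-1.1, 0.6, -0.4]
finger_gap: 0.06
grip_force: 0.0
t 3.4 at [ 0.5742 -0.247   0.201 ] travel [-0.008 -0.011  0.342] rot [ 0.005 -0.007 -0.005]
```

```bash
cat > wpen.py <<'E'
from h import *
C=cam("wrist");p,d=env.read_camera("wrist");h=cv2.cvtColor(p,cv2.COLOR_BGR2HSV)
m=((h[...,0]<6)|(h[...,0]>174))&(h[...,1]>150)&(h[...,2]>60);P=pts(C,d,m);P=P[(P[:,2]>.027)&(P[:,2]<.05)]
print(len(P),np.median(P[:,2]),cv2.minAreaRect((P[:,:2]*1000).astype(np.float32)))
cv2.imwrite("pics/w1.png",p)
E
python3 wpen.py
python3 -m pendant '[{"travel":[0,0,0.5],"rot":[0,0,0],"fingers":0.3},{"travel":[0,0,0.8],"rot":[0,0,0],"fingers":0.3},{"travel":[0,0,0.8],"rot":[0,0,0],"fingers":0.3},{"travel":[0,0,0.8],"rot":[0,0,0],"fingers":0.3}]'; python3 wpen.py; python3 go.py 0.575 -0.249 0.028 95.7
```

```text
2855 0.03313019397554928 ((553.3316650390625, -250.436279296875), (74.95603942871094, 27.302518844604492), 5.443567752838135)
clock: 3.85
tcp_pos: [0.5751, -0.2437, 0.1134]
orientation: [-0.0, -0.049, 0.999, 0.0]
wrist_force: [1.4, -0.7, 1.3]
finger_gap: 0.056
grip_force: 0.0
5420 0.0331584369671615 ((553.3194580078125, -250.38438415527344), (74.89932250976562, 27.543516159057617), 5.624749660491943)
t 3.9 at [ 0.5764 -0.2448  0.1151] travel [ 0.017 -0.033  0.726] rot [-0.001  0.002 -0.001]
```

```bash
python3 -m pendant '[{"travel":[0,-0.03,0.25],"rot":[0,0,0],"fingers":0.3},{"travel":[0,-0.03,0.45],"rot":[0,0,0],"fingers":0.3},{"travel":[0,-0.03,0.6],"rot":[0,0,0],"fingers":0.3},{"travel":[0,-0.03,0.7],"rot":[0,0,0],"fingers":0.3},{"travel":[0,-0.03,0.71],"rot":[0,0,0],"fingers":0.3},{"travel":[0,-0.03,0.71],"rot":[0,0,0],"fingers":0.3}]' 40
python3 -m pendant '[{"travel":[0,0,0],"rot":[0,0,0],"fingers":-0.6},{"travel":[0,0,0],"rot":[0,0,0],"fingers":-0.6},{"travel":[0,0,0],"rot":[0,0,0],"fingers":-0.6},{"travel":[0,0,0],"rot":[0,0,0],"fingers":-0.6},{"travel":[0,0,0],"rot":[0,0,0],"fingers":-0.6}]' 40
python3 go.py 0.575 -0.249 0.15 95.7
```

```text
clock: 4.5
tcp_pos: [0.5767, -0.2492, 0.0289]
orientation: [0.001, -0.049, 0.999, -0.001]
wrist_force: [-0.4, -0.7, -0.1]
finger_gap: 0.0557
grip_force: 0.0
clock: 5.0
tcp_pos: [0.5766, -0.2493, 0.0287]
orientation: [0.001, -0.049, 0.999, -0.001]
wrist_force: [-0.1, 1.3, 5.5]
finger_gap: 0.0276
grip_force: 41.0
t 5.0 at [ 0.5766 -0.2493  0.0287] travel [ 0.011  0.002 -1.011] rot [-0.001  0.002 -0.002]
```

```bash
python3 -m pendant '[{"travel":[0,0,-0.3],"rot":[0,0,0],"fingers":-0.6},{"travel":[0,0,-0.7],"rot":[0,0,0],"fingers":-0.6},{"travel":[0,0,-1],"rot":[0,0,0],"fingers":-0.6},{"travel":[0,0,-1],"rot":[0,0,0],"fingers":-0.6}]'
python3 -m pendant '[{"travel":[0,0.3,-0.3],"rot":[0,0,0.07],"fingers":-0.6},{"travel":[0.05,0.6,-0.4],"rot":[0,0,0.14],"fingers":-0.6},{"travel":[0.1,0.95,-0.4],"rot":[0,0,0.14],"fingers":-0.6},{"travel":[0.1,0.95,-0.4],"rot":[0,0,0.14],"fingers":-0.6}]'
python3 -m pendant '[{"travel":[0.15,0.4,0],"rot":[0,0,0],"fingers":-0.6},{"travel":[0.15,0.8,0],"rot":[0,0,0],"fingers":-0.6},{"travel":[0.15,1,0],"rot":[0,0,0],"fingers":-0.6},{"travel":[0.15,1,0],"rot":[0,0,0],"fingers":-0.6}]'
python3 go.py 0.523 0.0955 0.19 87.25
```

```text
clock: 5.4
tcp_pos: [0.5786, -0.2506, 0.1536]
orientation: [0.004, -0.049, 0.999, -0.003]
wrist_force: [1.1, -0.4, -1.4]
finger_gap: 0.0272
grip_force: 40.2
clock: 5.8
tcp_pos: [0.5504, -0.1319, 0.1949]
orientation: [-0.001, 0.022, 1.0, 0.001]
wrist_force: [0.8, -0.7, -2.4]
finger_gap: 0.0274
grip_force: 40.3
clock: 6.2
tcp_pos: [0.5396, -0.0129, 0.1942]
orientation: [-0.001, 0.022, 1.0, 0.0]
wrist_force: [-0.2, -0.8, -1.0]
finger_gap: 0.0271
grip_force: 40.5
t 6.2 at [ 0.5396 -0.0129  0.1942] travel [0.178 0.897 0.037] rot [ 0.001 -0.001  0.003]
```

```bash
python3 -m pendant '[{"travel":[0.08,0.4,0],"rot":[0,0,0],"fingers":-0.6},{"travel":[0.17,0.8,0.1],"rot":[0,0,0],"fingers":-0.6},{"travel":[0.18,0.9,0.3],"rot":[0,0,0],"fingers":-0.6},{"travel":[0.18,0.9,0.5],"rot":[0,0,0],"fingers":-0.6},{"travel":[0.18,0.9,0.5],"rot":[0,0,0],"fingers":-0.6}]'
python3 -m pendant '[{"travel":[0,0,0.2],"rot":[0,0,0],"fingers":-0.6},{"travel":[0,0,0.4],"rot":[0,0,0],"fingers":-0.6},{"travel":[0,0,0.5],"rot":[0,0,0],"fingers":-0.6},{"travel":[0,0,0.5],"rot":[0,0,0],"fingers":-0.6}]'
python3 go.py 0.523 0.0955 0.0425 87.25
```

```text
clock: 6.7
tcp_pos: [0.5213, 0.0928, 0.1314]
orientation: [-0.004, 0.024, 1.0, -0.0]
wrist_force: [-0.4, -0.1, -2.1]
finger_gap: 0.0274
grip_force: 40.5
clock: 7.1
tcp_pos: [0.523, 0.0922, 0.0739]
orientation: [-0.002, 0.025, 1.0, -0.0]
wrist_force: [-0.1, -0.1, -2.1]
finger_gap: 0.0272
grip_force: 40.5
t 7.1 at [0.523  0.0922 0.0739] travel [0.001 0.027 0.262] rot [-0.    -0.003 -0.002]
```

```bash
python3 -m pendant '[{"travel":[0,0,0.08],"rot":[0,0,0],"fingers":-0.6},{"travel":[0,0,0.16],"rot":[0,0,0],"fingers":-0.6},{"travel":[0,0,0.22],"rot":[0,0,0],"fingers":-0.6},{"travel":[0,0,0.25],"rot":[0,0,0],"fingers":-0.6},{"travel":[0,0,0.265],"rot":[0,0,0],"fingers":-0.6},{"travel":[0,0,0.265],"rot":[0,0,0],"fingers":-0.6}]'
python3 go.py 0.523 0.0955 0.0425 87.25
```

```text
clock: 7.7
tcp_pos: [0.5239, 0.0932, 0.0431]
orientation: [-0.0, 0.024, 1.0, 0.0]
wrist_force: [0.6, -0.5, -0.8]
finger_gap: 0.0272
grip_force: 40.6
t 7.7 at [0.5239 0.0932 0.0431] travel [0.008 0.018 0.005] rot [ 0.    -0.    -0.001]
```

```bash
python3 -m pendant '[{"travel":[0,0,0.01],"rot":[0,0,0],"fingers":-0.6},{"travel":[0,0,0.01],"rot":[0,0,0],"fingers":-0.2},{"travel":[0,0,0.01],"rot":[0,0,0],"fingers":0.1},{"travel":[0,0,0.01],"rot":[0,0,0],"fingers":0.1},{"travel":[0,0,0.01],"rot":[0,0,0],"fingers":0.1}]'
python3 -m pendant '[{"travel":[0,0,-0.3],"rot":[0,0,0],"fingers":0.1},{"travel":[0,0,-0.7],"rot":[0,0,0],"fingers":0.1},{"travel":[0,0,-1],"rot":[0,0,0],"fingers":0.1},{"travel":[0,0,-1],"rot":[0,0,0],"fingers":0.1}]'
python3 - <<'E'
from h import *
C=cam("wrist");p,d=env.read_camera("wrist");h=cv2.cvtColor(p,cv2.COLOR_BGR2HSV)
m=((h[...,0]<6)|(h[...,0]>174))&(h[...,1]>150)&(h[...,2]>60);P=pts(C,d,m);P=P[(P[:,2]<.07)&(P[:,1]>.05)]
print(len(P),np.percentile(P[:,2],[5,50,95]),cv2.minAreaRect((P[:,:2]*1000).astype(np.float32)))
t,_=env.read_camera("top"); cv2.imwrite("pics/a1.png",np.hstack([p[:,:640][::2,::2],t[120:360,160:480]]))
E
```

```text
clock: 8.2
tcp_pos: [0.5242, 0.0932, 0.0423]
orientation: [0.0, 0.024, 1.0, 0.0]
wrist_force: [0.2, 0.4, -1.0]
finger_gap: 0.0469
grip_force: 0.0
clock: 8.6
tcp_pos: [0.5276, 0.0933, 0.1679]
orientation: [0.005, 0.024, 1.0, 0.0]
wrist_force: [0.7, 0.5, -0.1]
finger_gap: 0.0468
grip_force: 0.0
2940 [0.04269974 0.04596965 0.04738351] ((501.4197082519531, 94.65965270996094), (27.363637924194336, 75.4631576538086), 86.40966033935547)
```

View pics/a1.png

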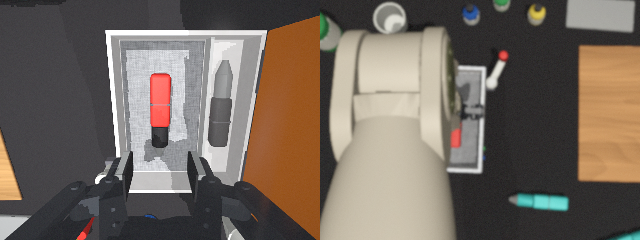

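The pen lies flat in the large compartment at wrist picture (160,105), with its top at 46 mm = 18+28. Next is the lid bar.

```bash
python3 -m pendant '[{"travel":[0,0,-0.4],"rot":[0,0,0],"fingers":0.1},{"travel":[0,0,-0.8],"rot":[0,0,0],"fingers":0.1},{"travel":[0,0,-1],"rot":[0,0,0],"fingers":0.1},{"travel":[0,0,-1],"rot":[0,0,0],"fingers":0.1}]'
python3 -m pendant '[{"travel":[0,0,-0.4],"rot":[0,0,0],"fingers":0.1},{"travel":[0,0,-0.8],"rot":[0,0,0],"fingers":0.1},{"travel":[0,0.3,-1],"rot":[0,0,0],"fingers":0.1},{"travel":[0,0.7,-1],"rot":[0,0,0],"fingers":0.1},{"travel":[0,0.9,-1],"rot":[0,0,0],"fingers":0.1},{"travel":[0,0.9,-1],"rot":[0,0,0],"fingers":0.1}]'
cat > wbar.py <<'E'
from h import *
C=cam("wrist");p,d=env.read_camera("wrist");h=cv2.cvtColor(p,cv2.COLOR_BGR2HSV)
P=pts(C,d,h[...,1]<100);P=P[(P[:,2]>.25)&(P[:,2]<.31)&(P[:,0]>.46)&(P[:,0]<.6)&(P[:,1]>.15)&(P[:,1]<.25)]
print(len(P),np.percentile(P,[2,50,98],axis=0).round(4).tolist())
for lo in np.arange(.48,.58,.02):
    Q=P[(P[:,0]>lo)&(P[:,0]<lo+.02)]; 
    if len(Q): print(round(lo,2),len(Q),np.percentile(Q[:,1:],[3,50,97],axis=0).round(4).tolist())
cv2.imwrite("pics/w2.png",p)
E
python3 wbar.py; python3 go.py 0.529 0.2045 0.285 87.25
```

```text
clock: 9.1
tcp_pos: [0.5253, 0.0932, 0.2844]
orientation: [0.002, 0.024, 1.0, 0.0]
wrist_force: [0.4, -1.2, -1.0]
finger_gap: 0.0469
grip_force: 0.0
clock: 9.7
tcp_pos: [0.529, 0.2038, 0.3989]
orientation: [-0.002, 0.022, 1.0, -0.0]
wrist_force: [0.2, -0.6, -0.8]
finger_gap: 0.0468
grip_force: 0.0
2364 [[0.4834, 0.1973, 0.2692], [0.5235, 0.2043, 0.2902], [0.5735, 0.2109, 0.2921]]
0.48 563 [[0.2005, 0.2574], [0.2062, 0.2898], [0.2115, 0.2919]]
0.5 529 [[0.1994, 0.2861], [0.205, 0.2903], [0.2107, 0.2919]]
0.52 483 [[0.1983, 0.2863], [0.204, 0.2903], [0.2095, 0.292]]
0.54 452 [[0.1973, 0.2864], [0.2029, 0.2903], [0.2085, 0.292]]
0.56 337 [[0.1964, 0.2861], [0.2021, 0.2903], [0.2078, 0.292]]
t 9.75 at [0.5289 0.2022 0.3991] travel [-0.004  0.02   0.951] rot [-0.001 -0.004  0.002]
```

View pics/w2.png

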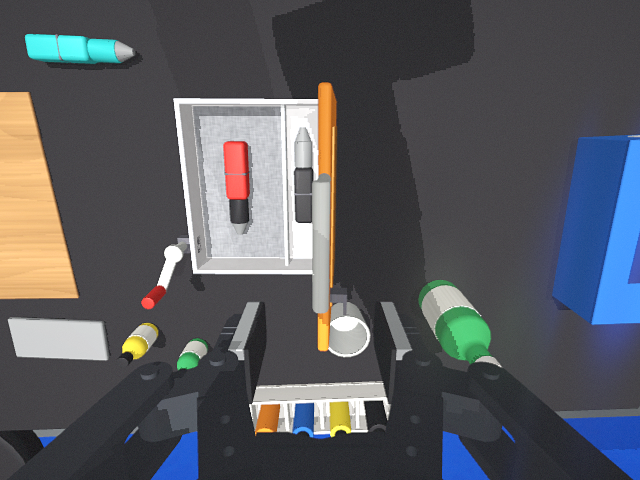

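The bar is at (322,245), midway between the open fingers. Depth gives its centre as (0.5285, 0.2037, 0.286), so the lid angle is about 1.51, which is consistent.

```bash
python3 -m pendant '[{"travel":[0,0.01,0.3],"rot":[0,0,0],"fingers":0.1},{"travel":[0,0.01,0.6],"rot":[0,0,0],"fingers":0.1},{"travel":[0,0.01,0.85],"rot":[0,0,0],"fingers":0.1},{"travel":[0,0.01,0.94],"rot":[0,0,0],"fingers":0.1},{"travel":[0,0.01,0.95],"rot":[0,0,0],"fingers":0.1},{"travel":[0,0.01,0.95],"rot":[0,0,0],"fingers":0.1}]'
python3 -m pendant '[{"travel":[0,0,0],"rot":[0,0,0],"fingers":-0.4},{"travel":[0,0,0],"rot":[0,0,0],"fingers":-0.9},{"travel":[0,0,0],"rot":[0,0,0],"fingers":-0.9},{"travel":[0,0,0],"rot":[0,0,0],"fingers":-0.9},{"travel":[0,0,0],"rot":[0,0,0],"fingers":-0.9}]' 40
cat > arc.py <<'E'
import numpy as np,sys
from h import *
# lid angle now from TCP, then table of tool-axes units (y=box x, z=down) for given end angle
p,r=tool(); B=np.array([.525,.1215]); ux=np.array([np.cos(np.radians(87.25)),np.sin(np.radians(87.25))])
bx=(p[:2]-B)@ux*1000; th=np.arctan2(p[2]*1000-65,90-bx)-np.arctan2(5,220)
f=lambda t:np.array([90-220*np.cos(t)+5*np.sin(t),65+220*np.sin(t)+5*np.cos(t)])
rad=np.hypot(90-bx,p[2]*1000-65); print("theta",th.round(3),"radius",rad.round(1),"(220.06)",p.round(4),env.get_state()["wrist_force"].round(1))
e,n=float(sys.argv[1]),int(sys.argv[2])
for t in np.linspace(th,e,n+1)[1:]: 
    a=(f(t)-f(th))/120; print(round(t,3),"[0,%.3f,%.3f]"%(a[0],-a[1]))
E
python3 arc.py 1.25 8
```

```text
clock: 10.35
tcp_pos: [0.5296, 0.2017, 0.2887]
orientation: [0.0, 0.025, 1.0, 0.0]
wrist_force: [-0.4, 0.5, 0.5]
finger_gap: 0.0469
grip_force: 0.0
clock: 10.85
tcp_pos: [0.53, 0.2024, 0.2896]
orientation: [0.001, 0.024, 1.0, 0.0]
wrist_force: [-0.0, 0.5, 5.2]
finger_gap: 0.0103
grip_force: 39.2
theta 1.508 radius 224.8 (220.06) [0.53   0.2024 0.2896] [-0.   0.5  5.2]
1.476 [0,-0.059,0.003]
1.444 [0,-0.118,0.009]
1.411 [0,-0.177,0.016]
1.379 [0,-0.235,0.025]
1.347 [0,-0.293,0.036]
1.315 [0,-0.351,0.048]
1.282 [0,-0.409,0.063]
1.25 [0,-0.465,0.079]
```

```bash
python3 -m pendant '[{"travel":[0,-0.03,0.001],"rot":[0,0,0],"fingers":-0.9},{"travel":[0,-0.06,0.003],"rot":[0,0,0],"fingers":-0.9},{"travel":[0,-0.118,0.009],"rot":[0,0,0],"fingers":-0.9},{"travel":[0,-0.177,0.016],"rot":[0,0,0],"fingers":-0.9},{"travel":[0,-0.235,0.025],"rot":[0,0,0],"fingers":-0.9},{"travel":[0,-0.293,0.036],"rot":[0,0,0],"fingers":-0.9},{"travel":[0,-0.351,0.048],"rot":[0,0,0],"fingers":-0.9},{"travel":[0,-0.409,0.063],"rot":[0,0,0],"fingers":-0.9},{"travel":[0,-0.465,0.079],"rot":[0,0,0],"fingers":-0.9}]' 40
python3 - <<'E'
from h import *
p,d=env.read_camera("side");C=cam("side");h=cv2.cvtColor(p,cv2.COLOR_BGR2HSV)
P=pts(C,d,(h[...,0]<20)&(h[...,1]>150));P=P[(P[:,0]>.41)&(P[:,0]<.65)&(P[:,1]>.02)&(P[:,1]<.25)&(P[:,2]>.07)&(P[:,2]<.31)]
a=np.polyfit(P[:,2],P[:,1],1);print(len(P),"lid angle",np.pi/2+np.arctan(a[0]),P[:,2].max())
E
python3 arc.py 0.95 10
```

```text
clock: 11.75
tcp_pos: [0.5272, 0.1459, 0.2783]
orientation: [0.001, 0.024, 1.0, 0.0]
wrist_force: [5.0, 1.3, 1.3]
finger_gap: 0.0107
grip_force: 41.3
3815 lid angle 1.2473796686909666 0.2433812737367843
theta 1.246 radius 223.2 (220.06) [0.5272 0.145  0.2781] [ 5.1 -0.9  0.4]
1.216 [0,-0.052,0.017]
1.187 [0,-0.103,0.035]
1.157 [0,-0.153,0.055]
1.128 [0,-0.203,0.077]
1.098 [0,-0.252,0.100]
1.068 [0,-0.301,0.124]
1.039 [0,-0.348,0.150]
1.009 [0,-0.395,0.177]
0.98 [0,-0.441,0.205]
0.95 [0,-0.487,0.235]
```

```bash
python3 -m pendant '[{"travel":[0,-0.052,0.017],"rot":[0,0,0],"fingers":-0.9},{"travel":[0,-0.103,0.035],"rot":[0,0,0],"fingers":-0.9},{"travel":[0,-0.153,0.055],"rot":[0,0,0],"fingers":-0.9},{"travel":[0,-0.203,0.077],"rot":[0,0,0],"fingers":-0.9},{"travel":[0,-0.252,0.1],"rot":[0,0,0],"fingers":-0.9},{"travel":[0,-0.301,0.124],"rot":[0,0,0],"fingers":-0.9},{"travel":[0,-0.348,0.15],"rot":[0,0,0],"fingers":-0.9},{"travel":[0,-0.395,0.177],"rot":[0,0,0],"fingers":-0.9},{"travel":[0,-0.441,0.205],"rot":[0,0,0],"fingers":-0.9},{"travel":[0,-0.487,0.235],"rot":[0,0,0],"fingers":-0.9}]' 40
python3 arc.py 0.65 10
```

```text
clock: 12.8
tcp_pos: [0.524, 0.0875, 0.2502]
orientation: [0.0, 0.024, 1.0, -0.0]
wrist_force: [6.3, 0.4, 1.2]
finger_gap: 0.0101
grip_force: 40.9
theta 0.958 radius 222.9 (220.06) [0.524  0.0875 0.2502] [6.3 0.4 1.2]
0.927 [0,-0.046,0.032]
0.897 [0,-0.092,0.066]
0.866 [0,-0.136,0.101]
0.835 [0,-0.180,0.137]
0.804 [0,-0.222,0.175]
0.773 [0,-0.263,0.214]
0.742 [0,-0.303,0.254]
0.712 [0,-0.341,0.295]
0.681 [0,-0.378,0.338]
0.65 [0,-0.414,0.381]
```

```bash
python3 -m pendant '[{"travel":[0,-0.046,0.032],"rot":[0,0,0],"fingers":-0.9},{"travel":[0,-0.092,0.066],"rot":[0,0,0],"fingers":-0.9},{"travel":[-0.01,-0.136,0.101],"rot":[0,0,0],"fingers":-0.9},{"travel":[-0.01,-0.18,0.137],"rot":[0,0,0],"fingers":-0.9},{"travel":[-0.01,-0.222,0.175],"rot":[0,0,0],"fingers":-0.9},{"travel":[-0.01,-0.263,0.214],"rot":[0,0,0],"fingers":-0.9},{"travel":[-0.01,-0.303,0.254],"rot":[0,0,0],"fingers":-0.9},{"travel":[-0.01,-0.341,0.295],"rot":[0,0,0],"fingers":-0.9},{"travel":[-0.01,-0.378,0.338],"rot":[0,0,0],"fingers":-0.9},{"travel":[-0.01,-0.414,0.381],"rot":[0,0,0],"fingers":-0.9}]' 40
python3 arc.py 0.35 10
```

```text
clock: 13.8
tcp_pos: [0.5216, 0.0382, 0.2039]
orientation: [-0.001, 0.024, 1.0, 0.0]
wrist_force: [-2.4, 2.1, -0.4]
finger_gap: 0.0101
grip_force: 40.1
theta 0.653 radius 222.1 (220.06) [0.5216 0.0382 0.2039] [-2.4  2.1 -0.4]
0.623 [0,-0.034,0.044]
0.592 [0,-0.067,0.089]
0.562 [0,-0.098,0.135]
0.532 [0,-0.128,0.181]
0.501 [0,-0.157,0.229]
0.471 [0,-0.184,0.278]
0.441 [0,-0.209,0.327]
0.411 [0,-0.233,0.377]
0.38 [0,-0.256,0.428]
0.35 [0,-0.277,0.479]
```

```bash
python3 -m pendant '[{"travel":[0,-0.034,0.044],"rot":[0,0,0],"fingers":-0.9},{"travel":[0,-0.067,0.089],"rot":[0,0,0],"fingers":-0.9},{"travel":[0,-0.098,0.135],"rot":[0,0,0],"fingers":-0.9},{"travel":[0,-0.128,0.181],"rot":[0,0,0],"fingers":-0.9},{"travel":[0,-0.157,0.229],"rot":[0,0,0],"fingers":-0.9},{"travel":[0,-0.184,0.278],"rot":[0,0,0],"fingers":-0.9},{"travel":[0,-0.209,0.327],"rot":[0,0,0],"fingers":-0.9},{"travel":[0,-0.233,0.377],"rot":[0,0,0],"fingers":-0.9},{"travel":[0,-0.256,0.428],"rot":[0,0,0],"fingers":-0.9},{"travel":[0,-0.277,0.479],"rot":[0,0,0],"fingers":-0.9}]' 40
python3 - <<'E'
from h import *
p,d=env.read_camera("side");C=cam("side");h=cv2.cvtColor(p,cv2.COLOR_BGR2HSV)
P=pts(C,d,(h[...,0]<20)&(h[...,1]>150));P=P[(P[:,0]>.41)&(P[:,0]<.65)&(P[:,1]>-.02)&(P[:,1]<.25)&(P[:,2]>.07)&(P[:,2]<.31)]
a=np.polyfit(P[:,1],P[:,2],1);print(len(P),"lid angle",-np.arctan(a[0]));cv2.imwrite("pics/s3.png",p[100:320,200:440])
E
python3 arc.py 0.1 9
```

```text
clock: 14.8
tcp_pos: [0.5201, 0.0057, 0.1463]
orientation: [-0.001, 0.024, 1.0, 0.001]
wrist_force: [-4.0, 2.3, -0.3]
finger_gap: 0.0104
grip_force: 38.9
2215 lid angle 0.2960667452274429
theta 0.349 radius 221.4 (220.06) [0.5201 0.0053 0.1454] [-1.5  3.4 -3.4]
0.321 [0,-0.018,0.047]
0.294 [0,-0.034,0.095]
0.266 [0,-0.049,0.144]
0.238 [0,-0.063,0.193]
0.211 [0,-0.075,0.242]
0.183 [0,-0.086,0.291]
0.155 [0,-0.096,0.341]
0.128 [0,-0.104,0.391]
0.1 [0,-0.111,0.441]
```

```bash
python3 -m pendant '[{"travel":[0,-0.018,0.047],"rot":[0,0,0],"fingers":-0.9},{"travel":[0,-0.034,0.095],"rot":[0,0,0],"fingers":-0.9},{"travel":[0,-0.049,0.144],"rot":[0,0,0],"fingers":-0.9},{"travel":[0,-0.063,0.193],"rot":[0,0,0],"fingers":-0.9},{"travel":[0,-0.075,0.242],"rot":[0,0,0],"fingers":-0.9},{"travel":[0,-0.086,0.291],"rot":[0,0,0],"fingers":-0.9},{"travel":[0,-0.096,0.341],"rot":[0,0,0],"fingers":-0.9},{"travel":[0,-0.104,0.391],"rot":[0,0,0],"fingers":-0.9},{"travel":[0,-0.107,0.415],"rot":[0,0,0],"fingers":-0.9}]' 40
python3 - <<'E'
from h import *
p,d=env.read_camera("side");C=cam("side");h=cv2.cvtColor(p,cv2.COLOR_BGR2HSV)
m=(h[...,0]<20)&(h[...,1]>150);P=pts(C,d,m);P=P[(P[:,0]>.41)&(P[:,0]<.65)&(P[:,1]>-.02)&(P[:,1]<.25)&(P[:,2]>.06)&(P[:,2]<.31)]
for y in np.arange(0.02,.22,.02):
  Q=P[abs(P[:,1]-y)<.01];print(round(y,2),len(Q),np.median(Q[:,2]).round(4) if len(Q) else "")
cv2.imwrite("pics/s4.png",cv2.resize(p[100:320,200:440],None,fx=2.5,fy=2.5))
E
python3 arc.py 0. 5
```

```text
clock: 15.75
tcp_pos: [0.5196, -0.0062, 0.0965]
orientation: [-0.001, 0.024, 1.0, 0.002]
wrist_force: [-3.6, 8.1, -0.5]
finger_gap: 0.0106
grip_force: 39.0
0.02 12 0.0913
0.04 450 0.0904
0.06 376 0.09
0.08 356 0.0888
0.1 332 0.0872
0.12 286 0.0857
0.14 243 0.0839
0.16 243 0.0823
0.18 236 0.0806
0.2 205 0.0784
theta 0.12 radius 220.1 (220.06) [ 0.5195 -0.0062  0.0963] [-2.7  7.4 -2.3]
0.096 [0,-0.006,0.044]
0.072 [0,-0.010,0.087]
0.048 [0,-0.014,0.131]
0.024 [0,-0.017,0.175]
0.0 [0,-0.018,0.219]
```

View pics/s4.png

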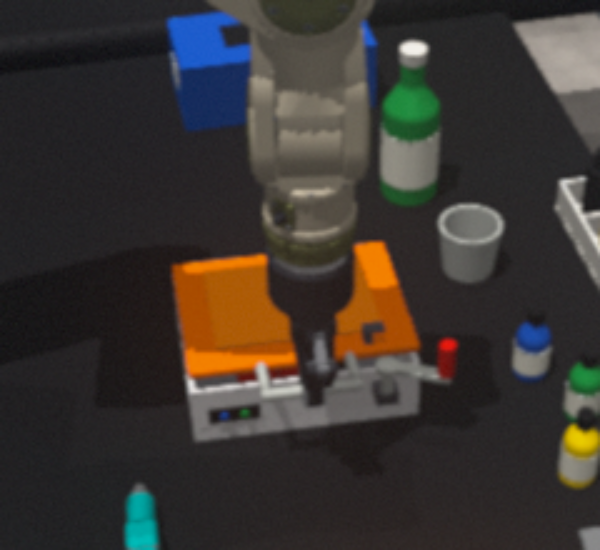

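The lid is almost down and level, at roughly 0.08 rad, with the bar held at (315,370) in the crop and the dark catch at (372,330). The latch arm and red knob at (447,355) are clear.

```bash
python3 -m pendant '[{"travel":[0,0.01,0.02],"rot":[0,0,0],"fingers":-0.9},{"travel":[0,0.01,0.04],"rot":[0,0,0],"fingers":-0.9},{"travel":[0,0.01,0.06],"rot":[0,0,0],"fingers":-0.9},{"travel":[0,0.01,0.08],"rot":[0,0,0],"fingers":-0.9},{"travel":[0,0.01,0.1],"rot":[0,0,0],"fingers":-0.9},{"travel":[0,0.01,0.12],"rot":[0,0,0],"fingers":-0.9},{"travel":[0,0.01,0.14],"rot":[0,0,0],"fingers":-0.9},{"travel":[0,0.01,0.14],"rot":[0,0,0],"fingers":-0.9}]' 40
cat > lid.py <<'E'
from h import *
p,d=env.read_camera("side");C=cam("side");h=cv2.cvtColor(p,cv2.COLOR_BGR2HSV)
m=(h[...,0]<20)&(h[...,1]>150);P=pts(C,d,m);P=P[(P[:,0]>.41)&(P[:,0]<.65)&(P[:,1]>-.02)&(P[:,1]<.25)&(P[:,2]>.06)&(P[:,2]<.31)]
print([(y,np.median(P[abs(P[:,1]-y)<.01][:,2]).round(4)) for y in (.04,.08,.12,.16,.2)], env.get_state()["tcp_pos"].round(4))
E
python3 lid.py
```

```text
clock: 16.6
tcp_pos: [0.5196, -0.0072, 0.0801]
orientation: [-0.001, 0.025, 1.0, -0.001]
wrist_force: [-5.2, -0.6, -1.4]
finger_gap: 0.0105
grip_force: 39.0
[(0.04, np.float64(0.0775)), (0.08, np.float64(0.0785)), (0.12, np.float64(0.0782)), (0.16, np.float64(0.0778)), (0.2, np.float64(0.077))] [ 0.5195 -0.0072  0.0802]
```

```bash
python3 -m pendant '[{"travel":[0,0,0.01],"rot":[0,0,0],"fingers":-0.9},{"travel":[0,0,0.02],"rot":[0,0,0],"fingers":-0.9},{"travel":[0,0,0.03],"rot":[0,0,0],"fingers":-0.9},{"travel":[0,0,0.03],"rot":[0,0,0],"fingers":-0.9}]' 40; python3 lid.py
python3 -m pendant '[{"travel":[0,0,0.01],"rot":[0,0,0],"fingers":-0.9},{"travel":[0,0,0.02],"rot":[0,0,0],"fingers":-0.9},{"travel":[0,0,0.02],"rot":[0,0,0],"fingers":-0.9}]' 40; python3 lid.py
```

```text
clock: 17.05
tcp_pos: [0.5197, -0.0073, 0.0778]
orientation: [-0.0, 0.025, 1.0, -0.001]
wrist_force: [-8.0, -0.7, 7.5]
finger_gap: 0.0101
grip_force: 40.3
[(0.04, np.float64(0.0761)), (0.08, np.float64(0.0774)), (0.12, np.float64(0.0773)), (0.16, np.float64(0.0774)), (0.2, np.float64(0.0771))] [ 0.5197 -0.0073  0.0778]
clock: 17.4
tcp_pos: [0.5197, -0.0073, 0.0776]
orientation: [0.0, 0.025, 1.0, -0.001]
wrist_force: [-15.1, -0.9, 24.8]
finger_gap: 0.0105
grip_force: 42.0
[(0.04, np.float64(0.0758)), (0.08, np.float64(0.0772)), (0.12, np.float64(0.0771)), (0.16, np.float64(0.0776)), (0.2, np.float64(0.0768))] [ 0.5198 -0.0073  0.0776]
```

```bash
python3 -m pendant '[{"travel":[0,0,-0.03],"rot":[0,0,0],"fingers":-0.9},{"travel":[0,0,-0.03],"rot":[0,0,0],"fingers":-0.7},{"travel":[0,0,-0.03],"rot":[0,0,0],"fingers":-0.36},{"travel":[0,0,-0.03],"rot":[0,0,0],"fingers":-0.36},{"travel":[0,0,-0.03],"rot":[0,0,0],"fingers":-0.36}]' 
python3 -m pendant '[{"travel":[0,0,-0.2],"rot":[0,0,0],"fingers":-0.36},{"travel":[0,0,-0.5],"rot":[0,0,0],"fingers":-0.36},{"travel":[0,0,-0.8],"rot":[0,0,0],"fingers":-0.36},{"travel":[0,0,-1],"rot":[0,0,0],"fingers":-0.36},{"travel":[0,0,-1],"rot":[0,0,0],"fingers":-0.36}]' 
python3 lid.py; python3 go.py 0.6426 -0.012 0.195 87.25
```

```text
clock: 17.95
tcp_pos: [0.5211, -0.0066, 0.0783]
orientation: [0.001, 0.024, 1.0, -0.0]
wrist_force: [0.2, 0.1, -0.4]
finger_gap: 0.0272
grip_force: 0.0
clock: 18.45
tcp_pos: [0.523, -0.0068, 0.2021]
orientation: [0.004, 0.024, 1.0, -0.001]
wrist_force: [0.5, -0.0, -0.3]
finger_gap: 0.0275
grip_force: 0.0
[(0.04, np.float64(0.0757)), (0.08, np.float64(0.0776)), (0.12, np.float64(0.0776)), (0.16, np.float64(0.0775)), (0.2, np.float64(0.0768))] [ 0.5219 -0.0066  0.2   ]
t 18.5 at [ 0.5219 -0.0066  0.2   ] travel [-1.007  0.004  0.046] rot [-0.001  0.004 -0.001]
```

The lid is shut flat: its top reads about 76–77 mm everywhere, and it stayed so after release. Now the latch knob.

```bash
python3 -m pendant '[{"travel":[-0.3,0,0],"rot":[0,0,-0.14],"fingers":0.1},{"travel":[-0.6,0,0],"rot":[0,0,-0.28],"fingers":0.1},{"travel":[-0.9,0,0],"rot":[0,0,-0.42],"fingers":0.1},{"travel":[-1,0,0],"rot":[0,0,-0.55],"fingers":0.1},{"travel":[-1,0,0],"rot":[0,0,-0.55],"fingers":0.1},{"travel":[-1,0,0],"rot":[0,0,-0.55],"fingers":0.1}]' 
cat > knob.py <<'E'
from h import *
C=cam("wrist");p,d=env.read_camera("wrist");h=cv2.cvtColor(p,cv2.COLOR_BGR2HSV)
m=((h[...,0]<6)|(h[...,0]>174))&(h[...,1]>140)&(h[...,2]>60);P=pts(C,d,m);P=P[(P[:,2]>.12)&(P[:,2]<.13)&(P[:,1]<.12)]
print("knob",len(P),P.mean(0).round(4),np.ptp(P,axis=0).round(4)) if len(P) else print("none",m.sum()); cv2.imwrite("pics/w4.png",p)
for c in("top","side"):
    C=cam(c);p,d=env.read_camera(c);h=cv2.cvtColor(p,cv2.COLOR_BGR2HSV)
    P=pts(C,d,((h[...,0]<6)|(h[...,0]>174))&(h[...,1]>140)&(h[...,2]>60));P=P[(P[:,2]>.117)&(P[:,2]<.13)&(P[:,1]<.12)&(P[:,1]>-.05)&(P[:,0]>.55)&(P[:,0]<.68)]
    print(c,len(P),P.mean(0).round(4) if len(P) else "")
E
python3 knob.py; python3 go.py 0.6426 -0.012 0.110 120; python3 -c "
from h import *;print(env.get_state()['joint_pos'])"
```

```text
clock: 19.1
tcp_pos: [0.6392, -0.0121, 0.1963]
orientation: [-0.002, -0.259, 0.966, 0.001]
wrist_force: [-0.9, -0.6, -0.2]
finger_gap: 0.0468
grip_force: 0.0
knob 549 [ 0.644  -0.0119  0.1241] [0.0156 0.0151 0.0062]
top 0 
side 37 [ 0.642  -0.0121  0.1236]
t 19.25 at [ 0.6391 -0.0121  0.1979] travel [-0.026 -0.015  0.733] rot [ 0.001 -0.001  0.002]
[-1.44407232e-01  4.57447276e-01  1.30681943e-01  1.24519143e+00
  3.24195916e-05 -6.69995965e-01]
```

```bash
python3 -m pendant '[{"travel":[-0.028,-0.018,0.25],"rot":[0,0,0],"fingers":0.1},{"travel":[-0.028,-0.018,0.5],"rot":[0,0,0],"fingers":0.1},{"travel":[-0.028,-0.018,0.68],"rot":[0,0,0],"fingers":0.1},{"travel":[-0.028,-0.018,0.71],"rot":[0,0,0],"fingers":0.1},{"travel":[-0.028,-0.018,0.71],"rot":[0,0,0],"fingers":0.1}]' 
python3 -m pendant '[{"travel":[0,0,0],"rot":[0,0,0],"fingers":-0.4},{"travel":[0,0,0],"rot":[0,0,0],"fingers":-0.8},{"travel":[0,0,0],"rot":[0,0,0],"fingers":-0.8},{"travel":[0,0,0],"rot":[0,0,0],"fingers":-0.8},{"travel":[0,0,0],"rot":[0,0,0],"fingers":-0.8}]' 25
cat > sw.py <<'E'
import sys; from h import *
p,r=tool(); y=np.radians(87.25); B=np.array([.525,.1215]); M=np.array([[np.cos(y),-np.sin(y)],[np.sin(y),np.cos(y)]])
pv=B+M@np.array([-.105,-.075]); v=M.T@(p[:2]-pv); ph=np.arctan2(-v[1],v[0]); print("phi",ph.round(3),"rad",np.hypot(*v).round(4),p.round(4),env.get_state()["wrist_force"].round(1))
e,n=float(sys.argv[1]),int(sys.argv[2]); f=lambda t:.055*np.array([np.cos(t),-np.sin(t)])
for t in np.linspace(ph,e,n+1)[1:]:
    w=np.r_[M@(f(t)-f(ph)),0]; print(t.round(2),(r.inv().apply(w)/.12).round(3))
E
python3 sw.py 1.2 8
```

```text
clock: 19.75
tcp_pos: [0.6433, -0.0123, 0.113]
orientation: [-0.001, -0.26, 0.966, 0.0]
wrist_force: [0.3, -0.2, 0.5]
finger_gap: 0.0472
grip_force: 0.0
clock: 20.25
tcp_pos: [0.6442, -0.012, 0.1149]
orientation: [0.001, -0.261, 0.965, 0.0]
wrist_force: [-3.7, 3.0, 6.1]
finger_gap: 0.0149
grip_force: 24.7
phi 1.992 rad 0.0553 [ 0.6442 -0.012   0.1149] [-3.7  3.   6.1]
1.89 [-0.037  0.026  0.   ]
1.79 [-0.071  0.056  0.   ]
1.69 [-0.102  0.09   0.   ]
1.6 [-0.129  0.126  0.   ]
1.5 [-0.153  0.164  0.   ]
1.4 [-0.173  0.205  0.   ]
1.3 [-0.188  0.248  0.   ]
1.2 [-0.2    0.292  0.   ]
```

```bash
python3 -m pendant '[{"travel":[-0.037,0.026,0],"rot":[0,0,0],"fingers":-0.8},{"travel":[-0.071,0.056,0],"rot":[0,0,0],"fingers":-0.8},{"travel":[-0.102,0.09,0],"rot":[0,0,0],"fingers":-0.8},{"travel":[-0.129,0.126,0],"rot":[0,0,0],"fingers":-0.8},{"travel":[-0.153,0.164,0],"rot":[0,0,0],"fingers":-0.8},{"travel":[-0.173,0.205,0],"rot":[0,0,0],"fingers":-0.8},{"travel":[-0.188,0.248,0],"rot":[0,0,0],"fingers":-0.8},{"travel":[-0.2,0.292,0],"rot":[0,0,0],"fingers":-0.8}]' 25
python3 sw.py 0.4 8
```

```text
clock: 21.05
tcp_pos: [0.6538, 0.0294, 0.1152]
orientation: [0.006, -0.26, 0.965, -0.002]
wrist_force: [14.5, -3.2, -3.8]
finger_gap: 0.0151
grip_force: 24.4
phi 1.251 rad 0.0611 [0.6538 0.0294 0.1152] [14.5 -3.2 -3.8]
1.15 [-0.01   0.048 -0.   ]
1.04 [-0.014  0.096 -0.001]
0.93 [-0.014  0.145 -0.001]
0.83 [-0.008  0.193 -0.001]
0.72 [ 0.002  0.241 -0.002]
0.61 [ 0.018  0.287 -0.002]
0.51 [ 0.039  0.331 -0.003]
0.4 [ 0.064  0.373 -0.004]
```

```bash
python3 knob.py; python3 - <<'E'
import cv2,numpy as np
from h import *
w=cv2.imread("pics/w4.png");s,_=env.read_camera("side")
cv2.imwrite("pics/b.png",np.hstack([cv2.resize(w,(427,320)),cv2.resize(s[150:330,260:470],(373,320))]))
print(env.get_state()["wrist_force"],env.get_state()["tcp_pos"])
E
```

```text
knob 1394 [0.6482 0.0254 0.1239] [0.0159 0.0156 0.0062]
top 0 
side 28 [0.645  0.0271 0.1238]
[13.04777875 -0.34282092 -2.06976342] [0.65369468 0.03020284 0.11512901]
```

View pics/b.png

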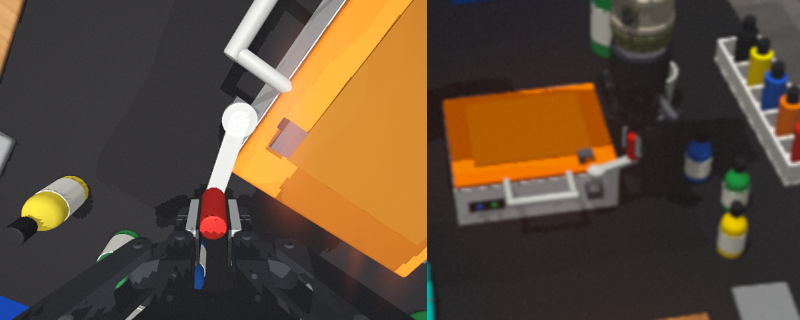

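The wrist view shows the knob at (213,205) between the pads, but about 6 mm off the pad centre. I'll open and see whether the force clears.

```bash
python3 -m pendant '[{"travel":[0,0,0],"rot":[0,0,0],"fingers":-0.3},{"travel":[0,0,0],"rot":[0,0,0],"fingers":-0.3},{"travel":[0,0,0],"rot":[0,0,0],"fingers":-0.3}]'; python3 knob.py; python3 sw.py 0.4 1;python3 go.py 0.647 0.026 0.113 120
```

```text
clock: 21.55
tcp_pos: [0.6467, 0.0303, 0.1126]
orientation: [-0.001, -0.261, 0.965, 0.0]
wrist_force: [-1.2, -0.3, -0.6]
finger_gap: 0.0299
grip_force: 0.0
knob 1414 [0.6478 0.0263 0.1239] [0.0164 0.0154 0.0063]
top 0 
side 23 [0.6444 0.0276 0.1242]
phi 1.205 rad 0.0547 [0.6469 0.0301 0.1127] [ 1.1  0.2 -0.1]
0.4 [0.069 0.353 0.   ]
t 21.7 at [0.6469 0.0301 0.1127] travel [ 0.016 -0.03  -0.003] rot [ 0.001 -0.001  0.003]
```

```bash
python3 sw.py 0.05 10
python3 -m pendant '[{"travel":[0,0,0],"rot":[0,0,0],"fingers":-0.53},{"travel":[0,0,0],"rot":[0,0,0],"fingers":-0.53}]'
```

```text
phi 1.205 rad 0.0547 [0.6469 0.0301 0.1127] [ 1.1  0.2 -0.1]
1.09 [-0.008  0.052  0.   ]
0.97 [-0.01   0.105  0.   ]
0.86 [-0.006  0.158  0.   ]
0.74 [0.004 0.21  0.   ]
0.63 [0.021 0.26  0.   ]
0.51 [0.043 0.308 0.   ]
0.4 [0.07  0.354 0.   ]
0.28 [0.102 0.396 0.   ]
0.17 [0.139 0.434 0.   ]
0.05 [0.18  0.467 0.   ]
clock: 21.9
tcp_pos: [0.6473, 0.0299, 0.113]
orientation: [-0.0, -0.261, 0.965, -0.0]
wrist_force: [-0.0, -1.2, -0.7]
finger_gap: 0.0202
grip_force: 0.2
```

```bash
python3 -m pendant '[{"travel":[-0.008,0.052,0],"rot":[0,0,-0.08],"fingers":-0.53},{"travel":[-0.01,0.105,0],"rot":[0,0,-0.16],"fingers":-0.53},{"travel":[-0.006,0.158,0],"rot":[0,0,-0.24],"fingers":-0.53},{"travel":[0.004,0.21,0],"rot":[0,0,-0.32],"fingers":-0.53},{"travel":[0.021,0.26,0],"rot":[0,0,-0.4],"fingers":-0.53},{"travel":[0.043,0.308,0],"rot":[0,0,-0.48],"fingers":-0.53},{"travel":[0.07,0.354,0],"rot":[0,0,-0.56],"fingers":-0.53},{"travel":[0.102,0.396,0],"rot":[0,0,-0.64],"fingers":-0.53}]'; python3 knob.py; python3 sw.py 0 5
```

```text
clock: 22.7
tcp_pos: [0.6132, 0.0652, 0.1133]
orientation: [0.001, -0.565, 0.825, -0.0]
wrist_force: [1.0, 0.4, 0.2]
finger_gap: 0.0203
grip_force: 0.5
knob 1387 [0.6155 0.0634 0.1239] [0.0157 0.0163 0.0061]
top 0 
side 27 [0.6132 0.0624 0.1229]
phi 0.281 rad 0.0549 [0.6126 0.065  0.1132] [-0.4 -0.9  0.5]
0.22 [0.002 0.026 0.   ]
0.17 [0.005 0.051 0.   ]
0.11 [0.01  0.076 0.   ]
0.06 [0.016 0.101 0.   ]
0.0 [0.024 0.126 0.   ]
```

```bash
python3 -m pendant '[{"travel":[0.002,0.026,0],"rot":[0,0,-0.03],"fingers":-0.53},{"travel":[0.005,0.051,0],"rot":[0,0,-0.06],"fingers":-0.53},{"travel":[0.01,0.076,0],"rot":[0,0,-0.1],"fingers":-0.53},{"travel":[0.016,0.101,0],"rot":[0,0,-0.15],"fingers":-0.53},{"travel":[0.024,0.126,0],"rot":[0,0,-0.2],"fingers":-0.53},{"travel":[0.026,0.138,0],"rot":[0,0,-0.2],"fingers":-0.53}]'; python3 knob.py; python3 sw.py 0 1
python3 -m pendant '[{"travel":[0,0.01,0],"rot":[0,0,0],"fingers":-0.53},{"travel":[0,0.02,0],"rot":[0,0,0],"fingers":-0.53},{"travel":[0,0.02,0],"rot":[0,0,0],"fingers":-0.53}]';python3 knob.py
```

```text
clock: 23.45
tcp_pos: [0.5966, 0.0679, 0.1131]
orientation: [0.0, -0.646, 0.763, -0.0]
wrist_force: [1.4, 0.5, -0.3]
finger_gap: 0.02
grip_force: 0.4
knob 1367 [0.5992 0.0671 0.124 ] [0.0162 0.0158 0.0062]
top 0 
side 30 [0.5986 0.065  0.1234]
phi -0.02 rad 0.0549 [0.5964 0.0679 0.1131] [-0.3  0.3  0. ]
0.0 [-0.001 -0.009  0.   ]
clock: 23.9
tcp_pos: [0.5955, 0.068, 0.1131]
orientation: [0.001, -0.646, 0.763, -0.001]
wrist_force: [6.8, -0.3, -3.1]
finger_gap: 0.0203
grip_force: 2.8
knob 1371 [0.5983 0.067  0.1239] [0.0161 0.0157 0.0061]
top 0 
side 24 [0.598  0.0657 0.1236]
```

```bash
python3 -m pendant '[{"travel":[0,0.01,0],"rot":[0,0,0],"fingers":-0.53},{"travel":[0,0.02,0],"rot":[0,0,0],"fingers":-0.53},{"travel":[0,0.02,0],"rot":[0,0,0],"fingers":-0.53}]';python3 knob.py
python3 -m pendant '[{"travel":[0,-0.04,0],"rot":[0,0,0],"fingers":-0.53},{"travel":[0,-0.04,0],"rot":[0,0,0],"fingers":-0.4},{"travel":[0,-0.04,0],"rot":[0,0,0],"fingers":-0.2},{"travel":[0,-0.04,0],"rot":[0,0,0],"fingers":-0.2}]'
python3 -m pendant '[{"travel":[0,-0.04,-0.3],"rot":[0,0,0],"fingers":-0.2},{"travel":[0,-0.04,-0.7],"rot":[0,0,0],"fingers":-0.2},{"travel":[0,-0.04,-1],"rot":[0,0,0],"fingers":-0.2},{"travel":[0,-0.04,-1],"rot":[0,0,0],"fingers":-0.2}]'
python3 knob.py; python3 - <<'E'
import cv2,numpy as np
from h import *
w=cv2.imread("pics/w4.png");s,_=env.read_camera("side")
cv2.imwrite("pics/c.png",np.hstack([cv2.resize(w,(427,320)),cv2.resize(s[150:330,260:470],(373,320))]))
E
```

```text
clock: 24.35
tcp_pos: [0.5953, 0.068, 0.1132]
orientation: [0.002, -0.646, 0.763, -0.003]
wrist_force: [11.0, -2.5, -7.7]
finger_gap: 0.0198
grip_force: 5.8
knob 1366 [0.5982 0.0671 0.124 ] [0.0161 0.016  0.0062]
top 0 
side 27 [0.5986 0.0666 0.1229]
clock: 24.9
tcp_pos: [0.5956, 0.0681, 0.1129]
orientation: [-0.0, -0.647, 0.763, 0.0]
wrist_force: [0.3, 0.8, -0.2]
finger_gap: 0.0339
grip_force: 0.0
clock: 25.3
tcp_pos: [0.6035, 0.0673, 0.2394]
orientation: [0.004, -0.647, 0.763, -0.003]
wrist_force: [0.4, 0.0, -0.8]
finger_gap: 0.0344
grip_force: 0.0
knob 387 [0.5986 0.0676 0.1241] [0.0148 0.0157 0.0063]
top 0 
side 26 [0.5968 0.0664 0.1235]
```

View pics/c.png

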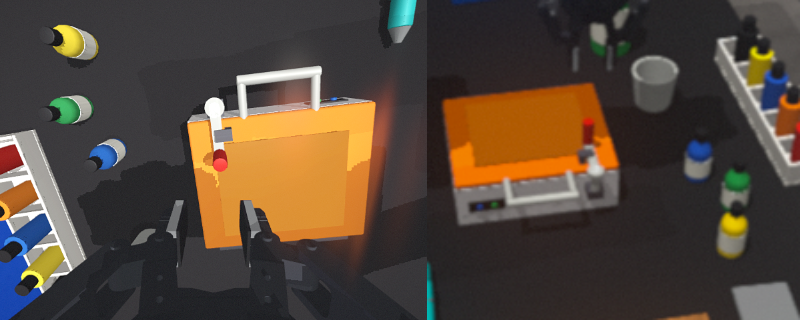

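The lid is flat. The latch arm lies across the lid in the dark catch at (223,135), with its knob at (220,160), against its stop and within 1 mm of the predicted closed position. The gripper is clear, so I'm handing in.

```bash
python3 lid.py; python3 -c "
from workcell import env
print(env.hand_in())"
```

```text
[(0.04, np.float64(0.0759)), (0.08, np.float64(0.0777)), (0.12, np.float64(0.0777)), (0.16, np.float64(0.0775)), (0.2, np.float64(0.0768))] [0.5999 0.0673 0.2314]
the job is handed in; nothing more can be done
None
```

The job is done and handed in at about 25 s of the 72 s allowed: the red pen lies flat in the large compartment, the lid was lowered in the grip until fully shut, and the latch arm rests in its catch.

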